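# Load two spacer rings into the printed tube

## Robot

A 7-joint arm with a two-finger parallel gripper is mounted at the origin on the work surface. World frame = base frame: x ahead of the robot, y to its left, z up, the work surface at z = 0. Lengths are in m, angles in rad, forces in N, time in s.
With the tool pointing down it reaches from about 0.35 to 0.9 m from the base axis. Payload 19.9 kg.
Tool frame: the origin (TCP) lies between the finger pads; the fingertips stand 19 mm ahead of it and the grasp point (between the pads) is the TCP; z points along the fingers, y is the direction in which the jaws open and shut (so a half turn about z gives the same grasp; the last joint's range is limited). The gripper opens to 94 mm and grips with 3 to 60 N. Pads are 16 mm wide; open, the fingers measure 119 mm over their backs; the gripper's body (75 mm by 177 mm) begins 78 mm behind the grasp point.
Start: joints at [1.262, 0.417, -0.01, 1.614, 0.005, 1.111, -0.053], TCP at [0.165, -0.603, 0.224] pointing down, gripper open.
Joint ranges: [-2.81, 2.81], [-0.39, 2.02], [-1.27, 1.25], [0.06, 2.57], [-1.19, 4.33], [0.19, 2], [-2.82, 2.82]. Speed limits (rad/s): [1.89, 1.89, 2.39, 2.39, 3.01, 3.01, 3.01].

## Interface

Orientations are given as a 3x3 rotation matrix whose columns are the frame's x, y, z axes.
In Python, from rig import robot gives the robot as it stands. Calls block until the motion is done:
- robot.move_ptp(position, orientation): joint-space move of the TCP to a pose.
- robot.move_linear(position, velocity=0.15, frame=None, threshold=None): straight line of the TCP; frame=None keeps the orientation; velocity is the mean speed in m/s. With threshold (N) it stops when the force on the tool has changed by that much, and returns True; else False.
- robot.goto_joints(angles): joint-space move.
- robot.gripper_to(opening): finger opening in m; the grip force is fixed at half the most; returns when the fingers have stopped.
- robot.pause(seconds).
- robot.ik(position, orientation): joint angles nearest the present ones, or None.
- robot.get_state(): the state.
- robot.grab_frame(name): name is "scene" or "top" or "wrist"; returns the picture (480x640x3 uint8, red, green, blue); there is no depth.
- robot.camera_info(name): a dict with "fx", "fy", "cx", "cy" (pixels), "rvec" (rotation vector, rad) and "tvec" (3), from world to camera coordinates, as OpenCV has them. Camera axes: x right, y down, z forward; pixel columns grow to the right and rows downward; lengths in m; the calibration is good to about 2 mm. A picture is of the moment at which its call begins: read the wrist's pose just before it. camera_info takes no time and is no camera call; for the wrist camera it gives the pose at the moment of the call.
A pose or a line that the arm cannot do raises robot.PlanningError and nothing moves.
- robot.sign_off(): hands the job in, once; it reports no verdict.
The state is a dict: "time": time; "qpos": joint angles; "joint_vel": joint speeds; "effort": joint torques, N m; "ee_pos": TCP position; "tool_rot": TCP orientation; "force": force on the tool from outside, world axes, zero at the start; "moment": the same for the moment, N m; "opening": finger opening in m.
Only numpy, scipy, OpenCV 4.12 (cv2) and the standard library are available. Lean on these libraries where they do the work, as an engineer would, in place of code of your own. Each camera call takes 0.05 s, during which the arm holds its last target.

## Task

Drop the two large aluminium spacer rings into the upright grey tube that is screwed to the bench, so that they lie flat one on the other in a single column at the bottom of it. Leave the much smaller ring out.

Things in the scene. Friction and masses are not known exactly. Their poses are not given: they have to be found in the camera images.
- ring_a: flat turned spacer ring of bare aluminium, 50 mm outside, 26 mm bore, 14 mm thick, 55 g, faces alike; lies flat on the bench. Origin: its centre at half thickness; z is its axis. Other things (a 32 mm ring, a 42 mm square motor 48 mm tall, an 80 mm dish, the tube) are at least 110 mm off, centre to centre; those nearer than 150 mm lie mainly ahead or behind (x), so left and right (y) have most finger room.
- ring_b: flat turned spacer ring of bare aluminium, 50 mm outside, 26 mm bore, 14 mm thick, 55 g, faces alike; lies flat on the bench. Origin: its centre at half thickness; z is its axis. Twin of ring_a with the same room round it; either may go in first.
- small_ring: much smaller ring of the same bare aluminium, 32 mm outside, 14 mm bore, 10 mm thick, lying flat on the bench; not part of the job: it stays out of the tube. Origin: its centre at half thickness; z is its axis.
- tube: upright printed grey tube, smooth and slippery, 48 mm tall, fixed by a 90 mm flange. Floor 8 mm above the bench; bore 56 mm wide up to 33 mm, then a funnel mouth widening to 78 mm inside, 86 outside, at the rim. Gripping fingers do not fit in: a ring let go level within 7 mm of the axis, its underside just below the rim, slides down. Origin: on the axis at the bench; z up.
Things that resemble listed ones, but are neither listed nor needed, are in the scene too. What is shaped like the tube but yellow is not meant.

How it is judged:
By the outcome, as a careful person would: the job done as asked, in the order asked, and still so for the second after the job is handed in, with the robot touching nothing.
It also fails if it takes over 58 s, if anything falls off the work surface, if the arm or the gripper's body presses on something with over 40 N, if the wrist force passes 120 N, or if a joint passes its speed limit or range.

## Working session

There is one attempt and no reset: what is moved stays moved. The work goes in short steps, each a Python script; the robot and the scene stay as the last script left them, time stands still between calls to the robot, and variables do not carry over. Pictures are saved under pics/ and viewed, and the job is handed in when it is done.

```bash
mkdir -p pics; ls; python3 - <<'E'
from rig import robot
import cv2
for n in("top","scene","wrist"):
    i=robot.camera_info(n); f=robot.grab_frame(n); cv2.imwrite(f"pics/{n}0.png",f[:,:,::-1]); print(n,i)
s=robot.get_state();print(s["time"],s["ee_pos"],s["tool_rot"],s["opening"])
E
```

```text
pics
top {'fx': 579.5560702532365, 'fy': 579.5560702532365, 'cx': 319.21657784649136, 'cy': 243.9566984605088, 'rvec': array([ 2.16945793, -2.12561537,  0.13394443]), 'tvec': array([0.01853096, 0.52154365, 0.94871204])}
scene {'fx': 462.8406144056797, 'fy': 462.8406144056797, 'cx': 325.09649699290367, 'cy': 242.95496415803268, 'rvec': array([ 2.04746721,  1.24320159, -0.55525404]), 'tvec': array([-0.2523107 , -0.27547337,  1.39158717])}
wrist {'fx': 428.1790641197642, 'fy': 428.1790641197642, 'cx': 317.29377818743035, 'cy': 239.8510679460593, 'rvec': array([-2.33335861,  1.78042804,  0.22523388]), 'tvec': array([-0.62420778, -0.02583641,  0.39139132])}
0.15 [ 0.1647458  -0.60262548  0.22398843] [[ 9.64596290e-01  2.63730747e-01 -3.01759290e-04]
 [ 2.63730913e-01 -9.64595892e-01  8.78106948e-04]
 [-5.94919704e-05 -9.26601957e-04 -9.99999569e-01]] 0.09389926338739928
```

View pics/top0.png

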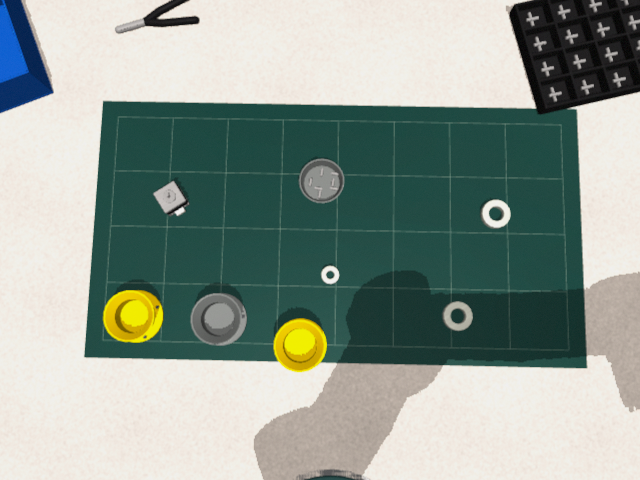

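View pics/scene0.png

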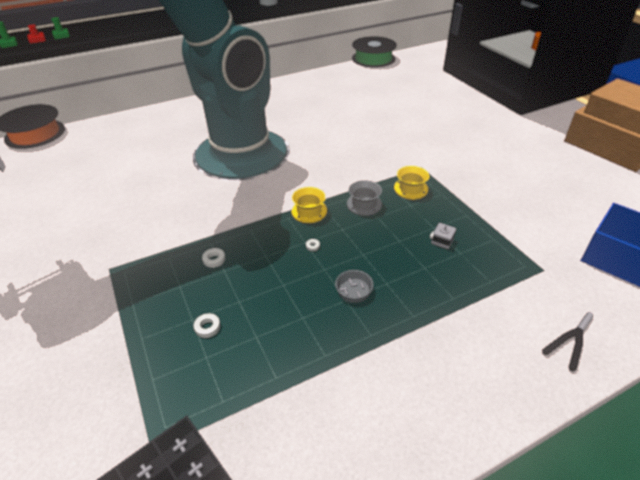

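Top view shows the large ring candidates at (496,214) and, in shadow, (458,316). The small ring is at (330,274) and the grey tube at (218,319). Yellow decoys sit at (133,316) and (300,345), the grey dish (also round and grey) at (322,181), the motor at (171,197). Next I'll take a close crop and measure.

```bash
cat > h.py <<'E'
import numpy as np, cv2
def R_t(i): return cv2.Rodrigues(i["rvec"])[0], i["tvec"]
def px2w(i,uv,z):
    R,t=R_t(i); K=np.array([[i["fx"],0,i["cx"]],[0,i["fy"],i["cy"]],[0,0,1]])
    d=R.T@np.linalg.inv(K)@np.array([uv[0],uv[1],1.]); c=-R.T@t
    return c+d*(z-c[2])/d[2]
def w2px(i,P):
    K=np.array([[i["fx"],0,i["cx"]],[0,i["fy"],i["cy"]],[0,0,1]])
    return cv2.projectPoints(np.atleast_2d(np.asarray(P,float)),i["rvec"],i["tvec"],K,None)[0].reshape(-1,2)
E
python3 - <<'E'
from rig import robot
from h import *
i=robot.camera_info("top")
for n,uv,z in[("r1",(496,214),.014),("r2",(458,316),.014),("sm",(330,274),.01),("tube",(218,319),.048),("dish",(322,181),.02),("motor",(171,197),.048)]:
    print(n,px2w(i,uv,z).round(4))
im=cv2.imread("pics/top0.png")
def crop(u,v,r=30): return cv2.resize(im[v-r:v+r,u-r:u+r],(390,390),interpolation=cv2.INTER_CUBIC) 
r=np.vstack([np.hstack([crop(496,214),crop(458,316)]),np.hstack([crop(330,274),crop(218,319,)])])
cv2.imwrite("pics/crop1.png",cv2.resize(r,(600,600)))
E
```

```text
r1 [ 0.5827 -0.2774  0.014 ]
r2 [ 0.4049 -0.2094  0.014 ]
sm [0.4724 0.0097 0.01  ]
tube [0.3912 0.1933 0.048 ]
dish [0.6343 0.0268 0.02  ]
motor [0.5947 0.2822 0.048 ]
```

View pics/crop1.png

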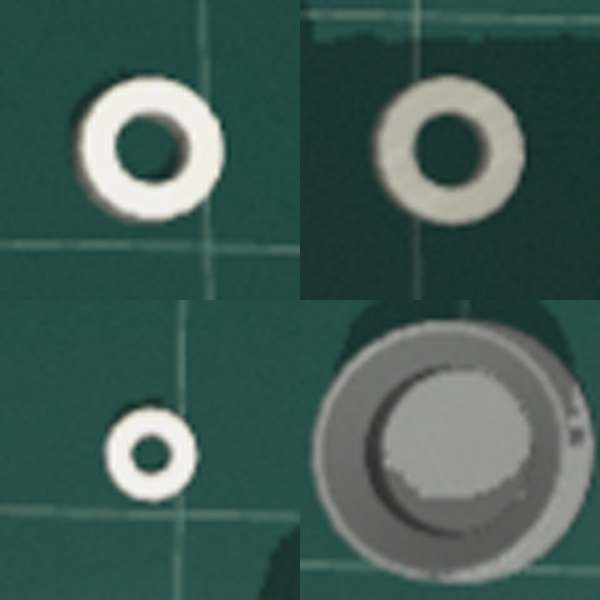

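```bash
python3 - <<'E'
from rig import robot
from h import *
i=robot.camera_info("top")
im=cv2.imread("pics/top0.png")
T=px2w(i,(215.6,319),.048);A=px2w(i,(496,213.6),.014);B=px2w(i,(457.8,315.8),.014)
print(T,A,B)
S=8
big=cv2.resize(im,None,fx=S,fy=S,interpolation=cv2.INTER_CUBIC)
th=np.linspace(0,2*np.pi,60)
def circ(c,r,z,col):
    P=np.c_[c[0]+r*np.cos(th),c[1]+r*np.sin(th),0*th+z]
    cv2.polylines(big,[np.int32((w2px(i,P)+.5)*S)],True,col,1)
circ(T,.043,.048,(0,0,255));circ(T,.045,0.003,(0,255,0));circ(T,.028,.033,(255,0,0));
for c in(A,B): circ(c,.025,.014,(0,0,255));circ(c,.013,.014,(0,0,255))
def crop(u,v,r=33): return cv2.resize(big[(v-r)*S:(v+r)*S,(u-r)*S:(u+r)*S],(400,400))
cv2.imwrite("pics/ov.png",np.hstack([crop(218,319),np.vstack([cv2.resize(crop(496,214),(200,200)),cv2.resize(crop(458,316),(200,200))])]))
E
```

```text
[0.39111097 0.19721627 0.048     ] [ 0.58337359 -0.27742646  0.014     ] [ 0.40519425 -0.20907787  0.014     ]
```

View pics/ov.png

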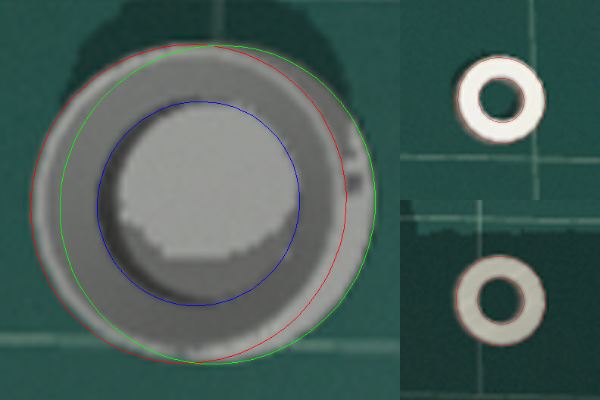

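Overlays of the given sizes fit at the tube rim and bore and on both large rings. The tube is at (0.391,0.197), rings at (0.583,-0.277) and (0.405,-0.209). Both read 50/26 mm, so neither is the small one. Planning check, then hover above the first ring.

```bash
cat >> h.py <<'E'
R0=np.array([[1.,0,0],[0,-1,0],[0,0,-1]])
A=np.array([.5834,-.2774]);B=np.array([.4052,-.2091]);T=np.array([.3912,.1972])
def P(c,z): return [float(c[0]),float(c[1]),z]
E
python3 - <<'E'
from rig import robot
from h import *
for c in(A,B,T):
  for z in(.023,.069,.16): 
    q=robot.ik(P(c,z),R0);print(None if q is None else np.round(q,2))
robot.move_ptp(P(B,.16),R0)
i=robot.camera_info("wrist");f=robot.grab_frame("wrist")
cv2.imwrite("pics/w1.png",f[:,:,::-1])
print(w2px(i,[P(B,.014)]))
big=f[:,:,::-1].copy();th=np.linspace(0,6.28,60)
cv2.polylines(big,[np.int32(w2px(i,np.c_[B[0]+.025*np.cos(th),B[1]+.025*np.sin(th),0*th+.014]))],True,(0,0,255),1)
cv2.imwrite("pics/w1.png",big)
s=robot.get_state();print(s["time"],s["ee_pos"],s["force"])
E
```

```text
[ 0.5   0.69 -0.15  1.68  0.14  0.78 -1.28]
[ 0.51  0.63 -0.16  1.67  0.13  0.85 -1.27]
[ 0.53  0.52 -0.19  1.61  0.11  1.02 -1.26]
[ 0.58  0.45 -0.21  2.16  0.17  0.55 -1.32]
[ 0.62  0.36 -0.24  2.14  0.14  0.65 -1.29]
[ 0.66  0.21 -0.27  2.08  0.07  0.87 -1.23]
[ 0.13  0.56 -0.79  2.18  0.66  0.66 -2.7 ]
[ 0.3   0.52 -0.99  2.16  0.63  0.78 -2.68]
[ 0.47  0.37 -1.17  2.1   0.43  0.94 -2.51]
[[316.58646585 231.29391403]]
1.9 [ 0.4051242  -0.20993087  0.16007733] [-0.53926279 -0.71560555  1.03870801]
```

View pics/w1.png

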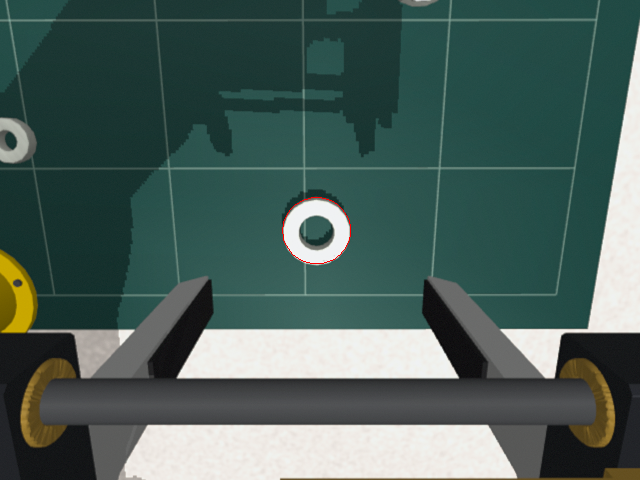

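The wrist camera agrees within 1 px or so: ring at (317,231), right under the prediction. Grasping it.

```bash
python3 - <<'E'
from rig import robot
from h import *
hit=robot.move_linear(P(B,.023),velocity=.12,threshold=12);print(hit,robot.get_state()["ee_pos"])
if not hit:
    robot.gripper_to(.045)
    s=robot.get_state();print(s["opening"],s["ee_pos"],s["time"])
    robot.move_linear(P(B,.16),velocity=.2)
s=robot.get_state();print(s["opening"],s["force"],s["ee_pos"],s["time"])
for d in range(-90,100,15):
    a=np.radians(d);Z=np.array([[np.cos(a),-np.sin(a),0],[np.sin(a),np.cos(a),0],[0,0,1]])
    q=robot.ik(P(T,.16),Z@R0);q2=robot.ik(P(T,.069),Z@R0)
    print(d,*[None if x is None else np.round(x,2) for x in(q,q2)])
cv2.imwrite("pics/w2.png",robot.grab_frame("wrist")[:,:,::-1])
E
```

```text
False [ 0.40553466 -0.20928134  0.02352234]
0.0487660561730292 [ 0.40519823 -0.20911927  0.0230027 ] 3.9667
0.04886473195104724 [ 0.62401126  0.47996272 -0.63471683] [ 0.40469125 -0.20891506  0.15907599] 4.8
-90 [ 0.41  0.33 -1.08  2.1   0.36  0.92  2.27] [ 0.36  0.57 -1.08  2.16  0.71  0.82  1.96]
-75 [ 0.41  0.33 -1.08  2.1   0.36  0.92  2.53] [-1.33  0.51  0.96  2.21 -0.64  0.73 -2.8 ]
-60 [-1.48  0.3   1.09  2.15 -0.34  0.88 -2.8 ] [-1.17  0.42  0.74  2.21 -0.46  0.67 -2.72]
-45 [-0.83  0.17  0.32  2.13 -0.07  0.85 -2.82] [-0.73  0.33  0.22  2.19 -0.12  0.63 -2.78]
-30 [ 0.05  0.21 -0.64  2.1   0.17  0.87 -2.79] [-0.23  0.35 -0.35  2.18  0.19  0.65 -2.81]
-15 [ 0.07  0.22 -0.67  2.1   0.18  0.87 -2.54] [-0.01  0.39 -0.6   2.17  0.35  0.68 -2.69]
0 [ 0.11  0.23 -0.72  2.1   0.19  0.88 -2.29] [ 0.06  0.41 -0.69  2.17  0.41  0.69 -2.48]
15 [ 0.14  0.23 -0.75  2.1   0.21  0.88 -2.04] [ 0.1   0.42 -0.74  2.17  0.45  0.7  -2.25]
30 [ 0.17  0.24 -0.79  2.1   0.22  0.88 -1.79] [ 0.13  0.44 -0.78  2.17  0.47  0.71 -2.01]
45 [ 0.2   0.25 -0.82  2.1   0.23  0.88 -1.54] [ 0.16  0.45 -0.82  2.17  0.5   0.72 -1.78]
60 [ 0.23  0.26 -0.86  2.1   0.25  0.89 -1.29] [ 0.19  0.46 -0.86  2.17  0.53  0.73 -1.54]
75 [ 0.26  0.26 -0.89  2.1   0.26  0.89 -1.05] [ 0.22  0.48 -0.89  2.16  0.56  0.74 -1.3 ]
90 [ 0.29  0.27 -0.93  2.1   0.28  0.89 -0.8 ] [ 0.25  0.49 -0.93  2.16  0.58  0.76 -1.07]
```

View pics/w2.png

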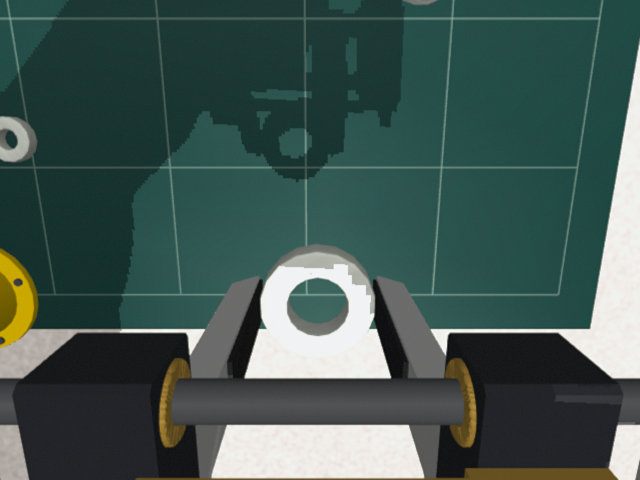

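Ring held level between the pads at (317,300), opening 48.8 mm. Moving it to above the tube.

```bash
cat >> h.py <<'E'
a=np.radians(45);R45=np.array([[np.cos(a),-np.sin(a),0],[np.sin(a),np.cos(a),0],[0,0,1]])@R0
E
python3 - <<'E'
from rig import robot
from h import *
robot.move_ptp(P(T,.15),R45)
i=robot.camera_info("wrist");f=robot.grab_frame("wrist")[:,:,::-1].copy();th=np.linspace(0,6.28,60)
cv2.polylines(f,[np.int32(w2px(i,np.c_[T[0]+.043*np.cos(th),T[1]+.043*np.sin(th),0*th+.048]))],True,(0,0,255),1)
cv2.imwrite("pics/w3.png",f)
s=robot.get_state();print(s["opening"],s["force"],s["ee_pos"],s["time"])
E
```

```text
0.04858105505028531 [-0.02619465 -0.57056099  0.20256906] [0.39174482 0.19609568 0.14988552] 6.4083
```

View pics/w3.png

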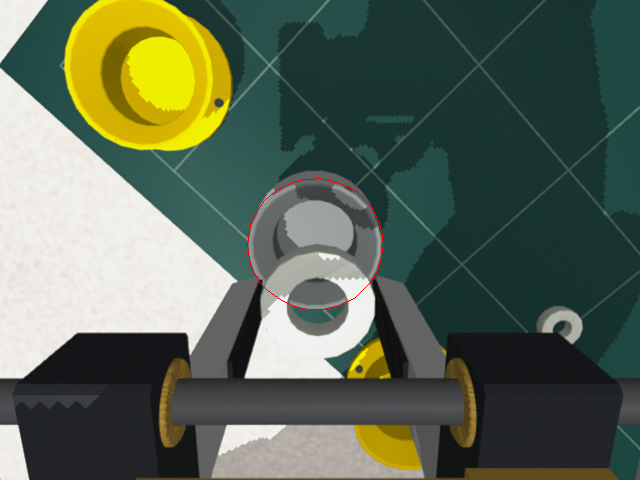

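The predicted rim circle falls on the grey tube at (315,243). Lowering and releasing.

```bash
python3 - <<'E'
from rig import robot
from h import *
hit=robot.move_linear(P(T,.069),velocity=.1,threshold=10);s=robot.get_state();print(hit,s["ee_pos"],s["force"])
if not hit:
    robot.pause(.2)
    robot.gripper_to(.068); robot.pause(.3)
    robot.move_linear(P(T,.18),velocity=.2)
    robot.gripper_to(.094)
    cv2.imwrite("pics/w4.png",robot.grab_frame("wrist")[:,:,::-1])
s=robot.get_state();print(s["opening"],s["force"],s["ee_pos"],s["time"])
E
```

```text
False [0.39146868 0.1973879  0.06942266] [ 0.64863841  0.31751023 -0.53370863]
0.09417491478236224 [-0.27582154 -0.43228056  0.17441001] [0.39121816 0.19720304 0.17998228] 9.7417
```

View pics/w4.png

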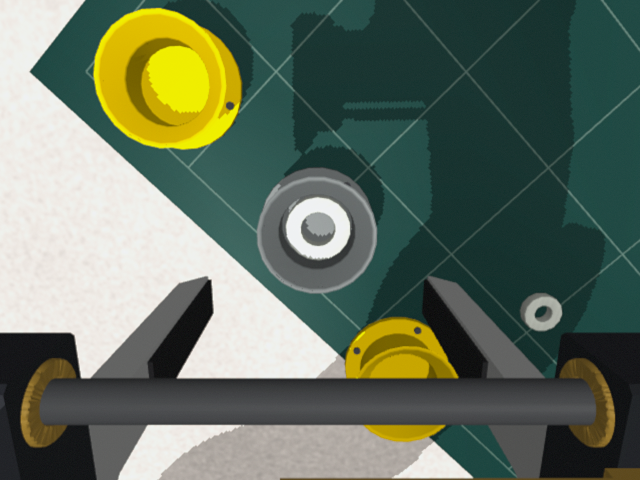

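The first ring lies flat in the tube at (318,228). Now the second ring, with a look from above before descending.

```bash
python3 - <<'E'
from rig import robot
from h import *
robot.move_ptp(P(A,.16),R0)
i=robot.camera_info("wrist");f=robot.grab_frame("wrist")[:,:,::-1].copy();th=np.linspace(0,6.28,60)
cv2.polylines(f,[np.int32(w2px(i,np.c_[A[0]+.025*np.cos(th),A[1]+.025*np.sin(th),0*th+.014]))],True,(0,0,255),1)
cv2.imwrite("pics/w5.png",f)
s=robot.get_state();print(s["ee_pos"],s["time"])
E
```

```text
[ 0.58389773 -0.2758097   0.16043111] 11.65
```

View pics/w5.png

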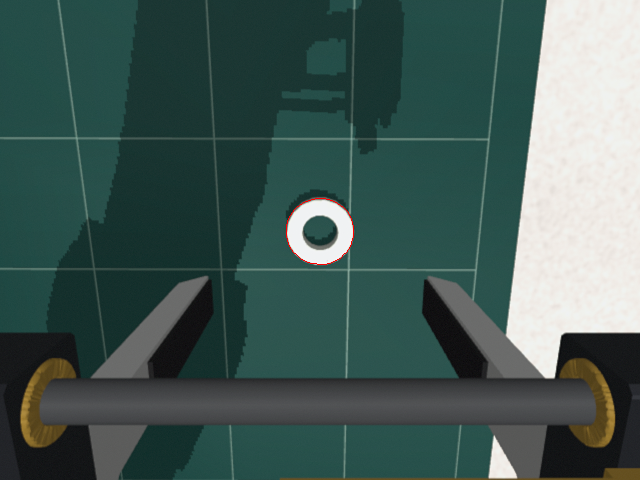

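The ring at (320,231) coincides with the prediction. Grasping it and moving to above the tube.

```bash
python3 - <<'E'
from rig import robot
from h import *
hit=robot.move_linear(P(A,.023),velocity=.12,threshold=12);print(hit,robot.get_state()["ee_pos"])
if not hit:
    robot.gripper_to(.045)
    robot.move_linear(P(A,.16),velocity=.2)
    s=robot.get_state();print(s["opening"])
    if s["opening"]>.046:
        robot.move_ptp(P(T,.15),R45)
cv2.imwrite("pics/w6.png",robot.grab_frame("wrist")[:,:,::-1])
s=robot.get_state();print(s["opening"],s["force"],s["ee_pos"],s["time"])
E
```

```text
False [ 0.58386236 -0.27758385  0.02378823]
0.04917155965640877
0.04947169485484482 [ 0.16835699  0.23351253 -0.98815043] [0.39186823 0.1966468  0.14998388] 16.4583
```

View pics/w6.png

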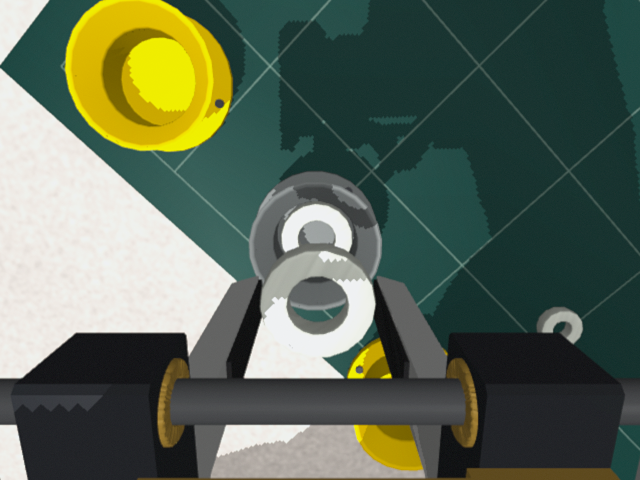

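The second ring is held level at (318,302) over the grey tube, with the first ring visible inside. Releasing.

```bash
python3 - <<'E'
from rig import robot
from h import *
hit=robot.move_linear(P(T,.069),velocity=.1,threshold=10);s=robot.get_state();print(hit,s["ee_pos"],s["force"])
if not hit:
    robot.pause(.2)
    robot.gripper_to(.068); robot.pause(.3)
    robot.move_linear(P(T,.18),velocity=.2)
    robot.gripper_to(.094)
    w=robot.grab_frame("wrist")[:,:,::-1]; i=robot.camera_info("wrist")
    robot.move_ptp(P(B,.2),R0)
    t=robot.grab_frame("top")[:,:,::-1]; sc=robot.grab_frame("scene")[:,:,::-1]
    cv2.imwrite("pics/t7full.png",t)
    w=cv2.resize(w[150:310,220:420],(500,400),interpolation=cv2.INTER_CUBIC)
    t=cv2.resize(t[286:352,185:251],(300,300),interpolation=cv2.INTER_CUBIC)
    sc=cv2.resize(sc[170:230,335:395],(300,300),interpolation=cv2.INTER_CUBIC)
    cv2.imwrite("pics/e7.png",np.hstack([cv2.copyMakeBorder(w,0,200,0,0,0),np.vstack([t,sc])]))
s=robot.get_state();print(s["opening"],s["force"],s["ee_pos"],s["time"])
E
```

```text
False [0.39146854 0.19739361 0.06940259] [ 0.41676451 -0.08222475 -0.58894978]
0.09394403067304331 [-0.25965477 -0.44353447 -0.4186863 ] [ 0.40565749 -0.20807603  0.20005858] 21.3917
```

View pics/e7.png

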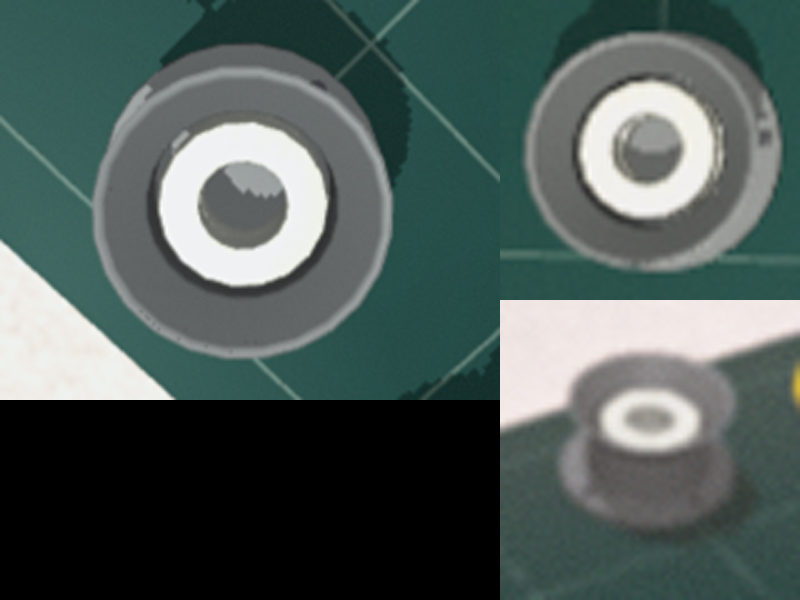

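View pics/t7full.png

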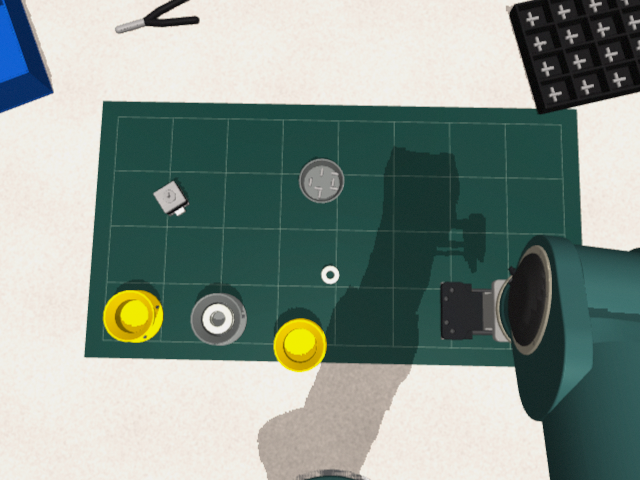

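Both rings look flat and concentric inside the grey tube (218,319), and the small ring is still at (330,274). As a numeric check, I'll test whether the top face is at the expected 36 mm height and level.

```bash
python3 - <<'E'
from rig import robot
from h import *
def fit(name,box):
    i=robot.camera_info(name);f=robot.grab_frame(name)[:,:,::-1]
    x0,y0,x1,y1=box;g=f[y0:y1,x0:x1].min(2)
    m=(g>190).astype(np.uint8)
    n,l,st,c=cv2.connectedComponentsWithStats(m);k=1+st[1:,4].argmax()
    ct=max(cv2.findContours((l==k).astype(np.uint8),0,1)[0],key=cv2.contourArea)
    e=cv2.fitEllipse(ct);th=np.linspace(0,6.28,60)
    uv=(e[0][0]+x0,e[0][1]+y0);print(name,np.round(uv,1),np.round(e[1],1),round(e[2]))
    for z in(.022,.030,.036,.042,.048):
        c=px2w(i,uv,z);q=cv2.fitEllipse(w2px(i,np.c_[c[0]+.025*np.cos(th),c[1]+.025*np.sin(th),0*th+z]).astype(np.float32))
        print(z,c.round(4),np.round(q[1],1),round(q[2]))
fit("top",(185,286,251,352));fit("scene",(335,170,395,230));print(robot.get_state()["time"])
E
```

```text
top [217.  318.4] [27.7 28.4] 42
0.022 [0.3922 0.1997 0.022 ] [29.3 30. ] 34
0.03 [0.3921 0.1982 0.03  ] [29.5 30.3] 34
0.036 [0.3921 0.1971 0.036 ] [29.7 30.4] 34
0.042 [0.3921 0.196  0.042 ] [29.9 30.6] 34
0.048 [0.3921 0.1949 0.048 ] [30.  30.8] 34
scene [355.5 178.6] [21.2 67.6] 80
0.022 [0.311  0.2164 0.022 ] [10.9 18.7] 91
0.03 [0.3206 0.2106 0.03  ] [11.  18.9] 91
0.036 [0.3279 0.2063 0.036 ] [11.1 19. ] 91
0.042 [0.3351 0.2019 0.042 ] [11.2 19.2] 91
0.048 [0.3424 0.1975 0.048 ] [11.3 19.3] 91
21.4917
```

The scene blob picked up the white bench, so that fit is void. I'll use the ring centre I read off the scene crop, (365,194), and triangulate with the top view.

```bash
python3 - <<'E'
from rig import robot
from h import *
i=robot.camera_info("scene");it=robot.camera_info("top")
for z in(.022,.030,.036,.042,.048): print(z,px2w(i,(364.6,193.7),z).round(4),px2w(it,(217,318.4),z).round(4))
E
```

```text
0.022 [0.3801 0.2038 0.022 ] [0.3922 0.1997 0.022 ]
0.03 [0.389  0.1981 0.03  ] [0.3922 0.1982 0.03  ]
0.036 [0.3957 0.1939 0.036 ] [0.3922 0.1971 0.036 ]
0.042 [0.4024 0.1896 0.042 ] [0.3922 0.196  0.042 ]
0.048 [0.4091 0.1853 0.048 ] [0.3921 0.1949 0.048 ]
```

```bash
python3 - <<'E'
from rig import robot
robot.sign_off()
E
```

```text
the job is handed in; nothing more can be done
```

I dropped both 50 mm rings into the grey tube, one on the other, and handed the job in at about 21.5 s of robot time. The gripper was clear and open, and I never touched the small ring.

**Last checks:**
- **Level and centred:** in the top view the upper ring's outline has the shape of a level ring. Its centre is at (0.392, 0.197), within about 1 mm of the tube axis. Its outline measured about 2 px smaller than predicted, which I put down to the brightness threshold.
- **Height:** triangulating the top and scene views puts its top face at about 33 mm. Two stacked rings should give 36 mm, so this agrees within the few millimetres that hand-read pixels allow. It rules out a single ring (22 mm) and a ring stuck at the rim (48 mm).
- **Small ring:** it was still on the bench at its original spot, pixel (330, 274), in the top view.

**Check that failed:** the automatic ellipse fit in the scene camera picked up the white bench instead of the ring. I discarded it and used the ring centre read by hand from the enlarged crop.

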